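# Turn the back-to-front camshaft cap

## Robot

A 6-joint arm with a two-finger parallel gripper is mounted at the origin on the work surface. World frame = base frame: x ahead of the robot, y to its left, z up, the work surface at z = 0. Lengths are in m, angles in degrees, forces in N, time in s.
With the tool pointing down it reaches from about 0.4 to 0.825 m from the base axis. Payload 7 kg.
Tool frame: the origin (TCP) lies at the very end of the fingers, on their centre line; the grasp point (between the pads) lies 19 mm behind it; x points along the fingers, z is the direction in which the jaws open and shut, and the axes are right-handed (so a half turn about x gives the same grasp; the last joint's range is limited). The gripper opens to 88 mm and grips with 3 to 60 N. Pads are 19 mm wide; open, the fingers measure 130 mm over their backs; the gripper's body (78 mm by 193 mm) begins 47 mm behind the grasp point.
Start: joints at [-50.873, 20.546, 0.682, 0, -70.136, -16.507], TCP at [0.26, -0.623, 0.227] pointing down, gripper open.
Joint ranges: [-176.03, 176.03], [-82.01, 121.73], [-58.28, 71.71], [-173.87, 95.51], [-174.79, -0.11], [-173.66, 173.66]. Speed limits (degrees/s): [136.94, 136.94, 172.46, 180, 180, 180].

## Interface

Orientations are given as [roll, pitch, yaw] about the fixed x, y, z axes, in that order (R = Rz(yaw) Ry(pitch) Rx(roll)).
In Python, from plant import * gives the robot as it stands.
- The arm moves only by the tool arm_command, never from a script. Its argument "commands" is one flat list of numbers, 5 for each row, row after row: the shift along the tool's x, y, z in mm, then the turn about the tool's x in degrees, then the opening in per cent of the stroke, from 0 (shut) to 100 (fully open). A call has 1 to 5 rows; each row shifts and turns the pose as measured when the row begins, along the tool's axes as they then stand; what a row does not reach is not made up. A row lasts 1/8 s, in which the tool goes at most 62.5 mm and 10.7 degrees, less where a joint would pass 70% of its speed; a pose out of reach is approached as far as the arm can. A call is refused whole if a number of a shift passes 62.5 or a number of a turn 10.7, either way. A call with a gripper value outside its range is refused whole. The fingers move at their own pace and stop on an object; the grip force is fixed at half the most. Time passes only in rows, so rows that do not move let the fingers close. It gives the time, the measured TCP pose, the force and the opening at its end, in the units of the state.
- get_obs(): the state, without advancing time (a new reading comes with each control period).
- snapshot(name): name is "scene" or "top" or "wrist"; returns a dict with "frame" (420x560x3 uint8, blue, green, red), "fov_y" (degrees; the focal length in pixels is half the picture's height over the tangent of half this angle, whatever the lens; pixels are square), "cx", "cy" (the principal point, pixels), "world_to_cam" (4x4, takes a point from world to camera coordinates). Camera axes: x right, y up, looking along -z (the intrinsics and any distortion apply to the point x, -y, -z); pixel columns grow to the right and rows downward; lengths in m; the calibration is good to about 2 mm. A picture is of the moment at which its call begins. There is no depth.
- close_job(): hands the job in, once; it reports no verdict.
The state is a dict: "clock": time; "joint_pos": joint angles; "qvel": joint speeds; "tau": joint torques, N m; "tool_pos": TCP position; "orientation": TCP orientation; "force": force on the tool from outside, world axes, zero at the start; "moment": the same for the moment, N m; "opening": finger opening in m.
Only numpy, scipy, OpenCV 4.12 (cv2) and the standard library are available. Lean on these libraries where they do the work, as an engineer would, in place of code of your own. Each camera call takes 0.05 s, during which the arm holds its last target. There are 200 camera calls.

## Task

One of the three camshaft bearing caps seated in the cylinder head has been fitted back to front: its oil nose points the opposite way to the noses of the other two. Lift that cap out of its pocket, turn it end for end so that its nose points the same way as the others, and seat it fully home, upright, in the same pocket. Leave the other two caps seated as they are.

Things in the scene. Friction and masses are not known exactly. Their poses are not given: they have to be found in the camera images.
- head: Bare dark cast-iron cylinder head, fixed, 190 (x) x 360 (y) x 100 mm high, flat top deck. Origin: centre of underside; x roughly away from the robot, z up. Three pockets in the deck, 55 (x) x 31 (y) mm, 12 mm deep, mouths chamfered 4 mm, at x = 0, y = -95, 0, 95 mm; each holds a cap with 2.5 mm play all round. A spring and a socket, under 40 mm high, stand at two corners.
- nose (a point): Tip of the oil nose of the wrongly fitted cap; x points out along the nose, z up. Cap shaped as cap_b: its middle lies 45 mm behind this point along -x, its underside 27 mm below. It is in any of the three pockets, nose to the head's +x; when right, nose to the head's -x. Seated, it stands 26 mm (shoulders) to 34 mm (hump) above the deck, underside 88 mm above the bench.
- cap_b: A rightly fitted cap, nose to the head's -x. All caps are alike, aluminium, about 130 g: 50 (x) x 26 (y) mm, shoulders with bolt holes 38 mm high, rounded hump across the middle 46 mm high, flat flanks 26 mm apart. From one end a round nose, 14 mm thick, juts 20 mm, its axis 27 mm above the underside. Origin: centre of underside of the 50 x 26 foot; x along the nose, z up.
- cap_c: The other rightly fitted cap, the same as cap_b.
Mind the look-alikes: they are no part of the job. Leave any blue, orange or purple look-alike of the part that bears nose alone.

How it is judged:
By the outcome, as a careful person would: the job done as asked, in the order asked, and still so for the second after the job is handed in, with the robot touching nothing.
It also fails if it takes over 38 s, if anything falls off the work surface, if the arm or the gripper's body presses on something with over 40 N, if the wrist force passes 120 N, or if a joint passes its speed limit or range.

## Working session

There is one attempt and no reset: what is moved stays moved. The work goes in short steps, Python scripts to look and compute and a tool call to move; the robot and the scene stay as the last step left them, time stands still between calls to the robot, and variables do not carry over. Pictures are saved under pics/ and viewed, about 8 in all and at most 12, crops included, and the job is handed in when it is done.

Besides the shell and the picture viewer there is one more tool, called after ">>>" as name(argument=value, ...), one argument or row to a line, values as JSON. arm_command: Moves the arm, as the interface text tells. Its arguments: {"type":"object","properties":{"commands":{"type":"array"}},"required":["commands"]}

```bash
ls; mkdir -p pics
python3 - <<'E'
from plant import *
import cv2,numpy as np,pickle
d={}
for n in ["scene","top","wrist"]:
    s=snapshot(n); d[n]=s; cv2.imwrite(f"pics/{n}0.png",s["frame"]); print(n,{k:(v if k!='frame' else 0) for k,v in s.items()})
pickle.dump(d,open("s0.pkl","wb"))
print(get_obs())
E
```

```text
pics
scene {'frame': 0, 'fov_y': 57.97356418218915, 'cx': 281.4460459193815, 'cy': 212.4488368888646, 'world_to_cam': array([[ 0.03073534,  0.99937978, -0.01718727, -0.07238589],
       [-0.77001398,  0.03463789,  0.63708609,  0.33178836],
       [ 0.63728628, -0.00634662,  0.77060101, -1.04059311],
       [ 0.        ,  0.        ,  0.        ,  1.        ]])}
top {'frame': 0, 'fov_y': 50.69944344075756, 'cx': 280.6068184223943, 'cy': 202.08784807422822, 'world_to_cam': array([[-0.01396661, -0.99989715,  0.0032586 ,  0.05400002],
       [ 0.98972077, -0.01336044,  0.14238784, -0.52450731],
       [-0.14232966,  0.00521378,  0.98980558, -0.84788178],
       [ 0.        ,  0.        ,  0.        ,  1.        ]])}
wrist {'frame': 0, 'fov_y': 62.80379579810989, 'cx': 279.4230835560014, 'cy': 208.6549683614719, 'world_to_cam': array([[-0.38418806,  0.92325261,  0.0020387 ,  0.67385554],
       [-0.88351345, -0.36700894, -0.29104711,  0.03798678],
       [-0.26796178, -0.11361804,  0.95670655, -0.390889  ],
       [ 0.        ,  0.        ,  0.        ,  1.        ]])}
{'clock': 0.15, 'joint_pos': array([-5.08714329e+01,  2.05830192e+01,  6.46500974e-01, -1.62513307e-02,
       -7.01347057e+01, -1.65070251e+01]), 'qvel': array([-0.00583158, -0.11841811,  0.19521434,  0.04380135, -0.05233513,
        0.08411258]), 'tau': array([-3.45304315e-04, -5.83274138e+01,  2.93290651e+01,  7.00113997e+00,
        8.79034982e-03, -1.04783715e-04]), 'tool_pos': array([ 0.25948278, -0.62274039,  0.22582652]), 'orientation': array([  4.4007508 ,  89.92715526, 117.01676097]), 'force': array([-0.41732589,  0.2463263 ,  0.0128599 ]), 'moment': array([-0.02939462,  0.03160121, -0.04793704]), 'opening': 0.08787241625952459}
```

View pics/top0.png

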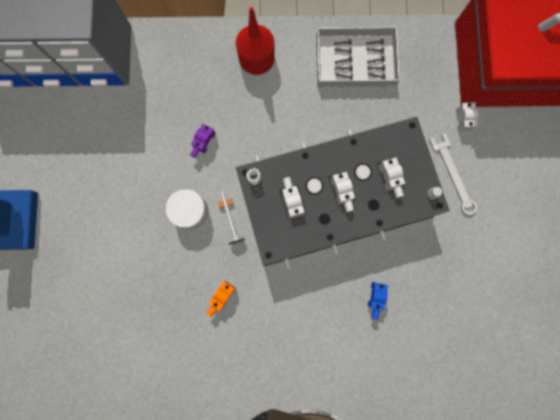

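View pics/scene0.png

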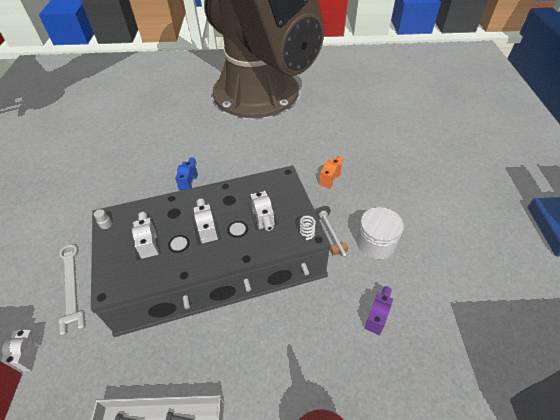

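The top view shows three silver caps at about (292,200), (344,188) and (394,175). The left one's nose points up (+x) and the other two point down, so the left cap is the wrong one. The spring is at (253,176) and the socket at (436,193).

```bash
cat > h.py <<'E'
import numpy as np,cv2
def ray(s,u,v):
    f=s["frame"].shape[0]/2/np.tan(np.radians(s["fov_y"]/2)); M=s["world_to_cam"]
    d=M[:3,:3].T@np.array([(u-s["cx"])/f,-(v-s["cy"])/f,-1]); return -M[:3,:3].T@M[:3,3],d
def onz(s,u,v,z):
    c,d=ray(s,u,v); return c+d*(z-c[2])/d[2]
def proj(s,p):
    f=s["frame"].shape[0]/2/np.tan(np.radians(s["fov_y"]/2)); q=s["world_to_cam"]@np.append(p,1)
    return np.array([s["cx"]+f*q[0]/-q[2], s["cy"]-f*q[1]/-q[2]])
E
python3 - <<'E'
import pickle; from h import *
d=pickle.load(open("s0.pkl","rb"))
for n,seed in (("top",(315,205)),("scene",(210,255))):
    s=d[n]; g=cv2.cvtColor(s["frame"],cv2.COLOR_BGR2GRAY)
    print(n,"cam",ray(s,0,0)[0])
    m=((g<85)*255).astype(np.uint8)
    cs,_=cv2.findContours(m,cv2.RETR_EXTERNAL,cv2.CHAIN_APPROX_NONE)
    if n=="top":
        c=[c for c in cs if cv2.pointPolygonTest(c,(330,235),False)>=0 or cv2.pointPolygonTest(c,(270,215),False)>=0]
        for k in c:
            r=cv2.minAreaRect(k); b=cv2.boxPoints(r); print(r)
            P=[onz(s,*p,.1)for p in b]; print(np.round(P,4)); print([np.linalg.norm(P[i]-P[i-1]) for i in range(4)])
            print("centre",np.mean(P,0))
    m=((g>125)*255).astype(np.uint8)
    k,l,st,ce=cv2.connectedComponentsWithStats(m)
    for i in range(1,k):
        if 30<st[i,4]<2500:
            x,y=ce[i]
            if (n=="top" and 240<x<450 and 115<y<265) or (n=="scene" and 90<x<330 and 165<y<300): print(st[i],np.round(ce[i],1),np.round(onz(s,x,y,.126),4))
t=d["top"]["frame"][100:280,225:460]; t=cv2.resize(t,None,fx=3.4,fy=3.3,interpolation=cv2.INTER_CUBIC); cv2.imwrite("pics/topcrop.png",t)
E
```

```text
top cam [0.39919125 0.05140749 0.91374562]
((342.39813232421875, 190.85348510742188), (100.73338317871094, 190.2365264892578), 73.61045837402344)
[[ 0.5792  0.1281  0.1   ]
 [ 0.6793 -0.2204  0.1   ]
 [ 0.4929 -0.2622  0.1   ]
 [ 0.3993  0.0765  0.1   ]]
[np.float64(0.18724716666495517), np.float64(0.3625742693384504), np.float64(0.1910923692226255), np.float64(0.35131908041558424)]
centre [ 0.5376761  -0.06949621  0.1       ]
[383 157  22  40 499] [394.6 175.1] [ 0.5591 -0.1601  0.126 ]
[356 165  14  14 161] [362.5 171.5] [ 0.5666 -0.1022  0.126 ]
[246 168  15  16 142] [253.2 175.1] [0.5624 0.0961 0.126 ]
[333 172  22  40 507] [344.5 189.5] [ 0.5338 -0.0683  0.126 ]
[283 177  22  40 514] [292.1 197.6] [0.5203 0.0265 0.126 ]
[307 179  15  14 163] [314.  185.4] [ 0.5421 -0.0135  0.126 ]
[381 232   5   9  32] [383.1 235.8] [ 0.4494 -0.134   0.126 ]
[333 246   5   9  32] [335.3 249.8] [ 0.4258 -0.0484  0.126 ]
[285 260   6   9  35] [287.3 264.2] [0.4019 0.0371 0.126 ]
scene cam [0.92086219 0.05424429 0.58926024]
[250 191  25  40 573] [263.4 210. ] [0.5314 0.0294 0.126 ]
[193 198  25  46 645] [204.5 221.8] [ 0.5513 -0.0625  0.126 ]
[132 212  26  47 703] [143.3 236.5] [ 0.5758 -0.1531  0.126 ]
[300 215  16  25 280] [307.3 226.7] [0.5679 0.0969 0.126 ]
[320 219  13  26  65] [326.2 232.7] [0.5807 0.1246 0.126 ]
[230 223  16  12 159] [237.1 228.5] [ 0.5667 -0.0109  0.126 ]
[170 237  17  13 172] [178.3 243.1] [ 0.5902 -0.0979  0.126 ]
[301 263   8  12  56] [304.7 268.6] [0.642  0.0877 0.126 ]
[244 279   7  13  58] [246.8 284.7] [0.6642 0.0067 0.126 ]
```

View pics/topcrop.png

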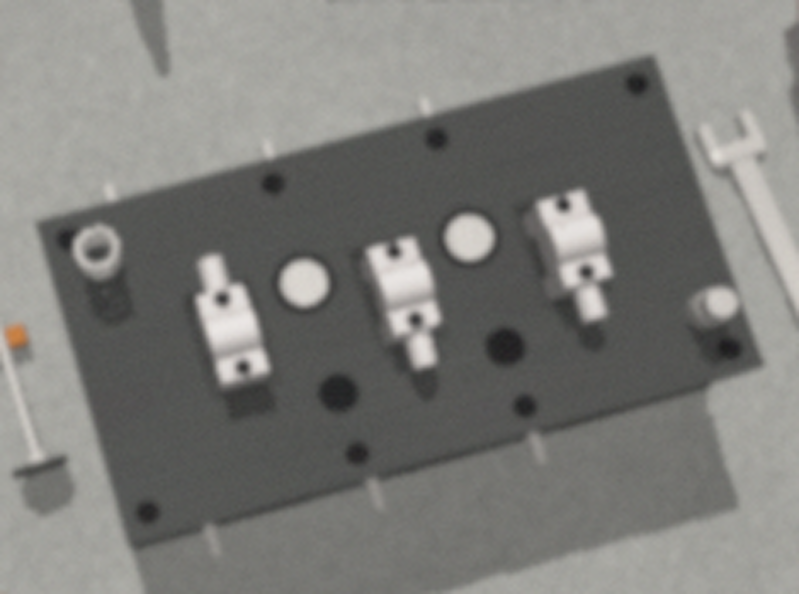

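The enlarged crop confirms it: the left cap's nose is at crop (210,262), with bolt holes at (222,299) and (243,368). Deck corners are at (38,222), (655,57), (763,365) and (133,545).

Run:
```python
import pickle; from h import *
d=pickle.load(open("s0.pkl","rb")); s=d["top"]
f=lambda x,y,z:onz(s,225+(x+.5)/3.4-.5,100+(y+.5)/3.3-.5,z)
C=[f(x,y,.1) for x,y in ((38,222),(655,57),(763,365),(133,545))]
print(np.round(C,4),[np.linalg.norm(C[i]-C[i-1]).round(4) for i in range(4)],np.mean(C,0))
yaw=lambda v:np.degrees(np.arctan2(v[1],v[0])).round(2)
print("edge yaw (head +x):",yaw(C[0]-C[3]),yaw(C[1]-C[2]),"+y edges-90:",yaw(C[0]-C[1])-90,yaw(C[3]-C[2])-90)
for a,b in (((222,299),(243,368)),((394,251),(415,319)),((563,205),(586,271))):
    a,b=f(*a,.126),f(*b,.126); print("cap",(a+b)/2,np.linalg.norm(a-b),yaw(a-b))
# same bolt-hole check in scene: dark spots of wrong cap's shoulders not resolved; project centre for check
S=d["scene"]
for a,b in (((222,299),(243,368)),):
    a,b=f(*a,.126),f(*b,.126); print("scene px", proj(S,a),proj(S,b))
cv2.imwrite("pics/scenecrop.png",cv2.resize(S["frame"][160:280,100:330],None,fx=3.4,fy=3.4,interpolation=cv2.INTER_CUBIC))
```

```text
[[ 0.584   0.1302  0.1   ]
 [ 0.677  -0.2161  0.1   ]
 [ 0.4967 -0.2646  0.1   ]
 [ 0.4015  0.0793  0.1   ]] [np.float64(0.1894), np.float64(0.3586), np.float64(0.1867), np.float64(0.3569)] [ 0.53977268 -0.06781677  0.1       ]
edge yaw (head +x): 15.57 15.06 +y edges-90: 15.030000000000001 15.480000000000004
cap [0.51472519 0.02492639 0.126     ] 0.03950686701438759 15.28
cap [ 0.54031182 -0.06690527  0.126     ] 0.039186621897943946 14.58
cap [ 0.56533558 -0.15857983  0.126     ] 0.03861032444960871 15.66
scene px [263.84047945 211.13809574] [257.52794224 193.68673292]
```

View pics/scenecrop.png

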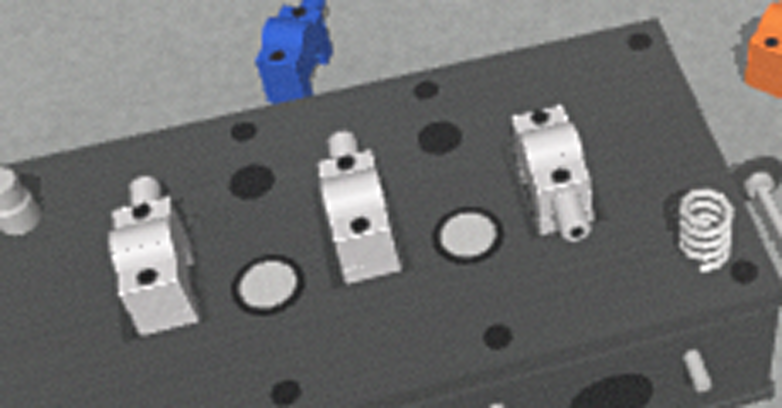

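```bash
cat >> h.py <<'E'
from scipy.spatial.transform import Rotation as Ro
def Rt(o): return Ro.from_euler("xyz",o["orientation"],degrees=True).as_matrix()
def plan(o,tgt,axis_deg=15.3):
    R=Rt(o); h=np.radians(axis_deg); hy=np.array([-np.sin(h),np.cos(h),0])
    # turn about tool x taking tool z to +-hy
    out=[]
    for s in (1,-1):
        v=R.T@(s*hy); out.append(round(float(np.degrees(np.arctan2(-v[1],v[2]))),2))
    print("tool->target mm (tool axes)",np.round(R.T@(np.array(tgt)-o["tool_pos"])*1e3,1),"turn to +hy/-hy",out)
    print("xyz",np.round(o["tool_pos"],4),"toolx",np.round(R[:,0],3),"y",np.round(R[:,1],3),"z",np.round(R[:,2],3),"j",np.round(o["joint_pos"],1),"F",np.round(o["force"],1),"op",round(o["opening"],4),"t",round(o["clock"],2))
E
python3 - <<'E'
from plant import *; from h import *
plan(get_obs(),(.515,.0255,.2257))
E
```

```text
tool->target mm (tool axes) [   0.7 -485.2  500.1] turn to +hy/-hy [7.32, -172.68]
xyz [ 0.2595 -0.6227  0.2258] toolx [-0.001  0.001 -1.   ] y [-0.923 -0.385  0.   ] z [-0.385  0.923  0.001] j [-50.9  20.6   0.6  -0.  -70.1 -16.5] F [-0.4  0.2  0. ] op 0.0879 t 0.15
```

>>> arm_command(
  commands=[0,0,0,7.3,100,0,-36,48,0,100,0,-36,48,0,100,0,-36,48,0,100,0,-36,48,0,100],
)

```text
clock: 0.78
tool_pos: [0.3487, -0.3967, 0.2224]
orientation: [28.3, 89.6, 133.0]
force: [1.7, 0.6, 0.1]
opening: 0.0881
```

>>> arm_command(
  commands=[0,-36,48,0,100,0,-36,48,0,100,0,-36,48,0,100,0,-36,48,0,100,0,-36,48,0,100],
)

```text
clock: 1.4
tool_pos: [0.4636, -0.1094, 0.2238]
orientation: [10.0, 89.7, 114.6]
force: [1.8, -0.7, -0.5]
opening: 0.0879
```

Run:
```python
from plant import *; from h import *
plan(get_obs(),(.515,.0255,.2257))
```

```text
tool->target mm (tool axes) [ -1.4 -83.9 117.5] turn to +hy/-hy [-0.63, 179.37]
xyz [ 0.4636 -0.1094  0.2238] toolx [-0.002  0.005 -1.   ] y [-0.967 -0.253  0.001] z [-0.253  0.967  0.005] j [ 10.2   1.7 -23.5  -0.3 -64.9 -85.4] F [ 1.8 -0.7 -0.5] op 0.0879 t 1.4
```

>>> arm_command(
  commands=[0,-36,48,-0.6,100,0,-36,48,0,100,0,-12,22,0,100,0,0,0,0,100],
)

```text
clock: 1.9
tool_pos: [0.5156, 0.0351, 0.2241]
orientation: [6.7, 89.7, 112.3]
force: [0.5, -0.5, -0.5]
opening: 0.0875
```

Run:
```python
from plant import *; from h import *
import pickle
o=get_obs(); plan(o,(.515,.0255,.2257))
s=snapshot("wrist"); pickle.dump((o,s),open("w1.pkl","wb")); cv2.imwrite("pics/w1.png",s["frame"])
for p in ((.515,.0255,.126),(.5342,.0308,.126),(.4958,.0202,.126)): print(proj(s,np.array(p)))
```

```text
tool->target mm (tool axes) [-1.6  3.2 -9. ] turn to +hy/-hy [0.31, -179.69]
xyz [0.5156 0.0351 0.2241] toolx [-0.002  0.005 -1.   ] y [-0.963 -0.269  0.001] z [-0.269  0.963  0.005] j [ 25.4   5.7 -19.   -0.3 -65.2 -99.7] F [ 0.5 -0.5 -0.5] op 0.0875 t 1.9
[266.50420045 204.67360888]
[266.70890605 228.82729286]
[266.29041062 179.44805616]
```

View pics/w1.png

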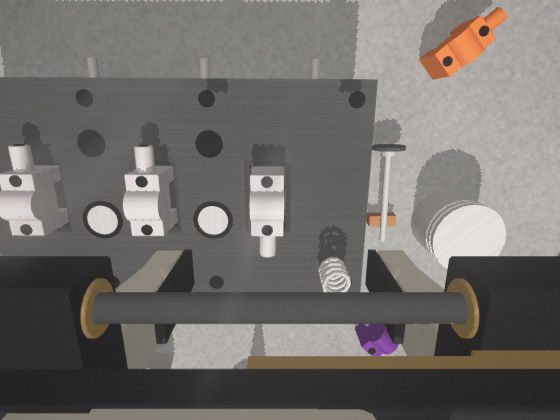

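The wrist view shows the wrong cap's bolt holes at (267,182) and (267,230), about 2 px from the prediction. Three views together put the cap at roughly (0.516, 0.026). The jaws line up with its flanks.

>>> arm_command(
  commands=[20,2,-9,0.3,100,35,0,0,0,100,35,0,0,0,100,0,0,0,0,100],
)

```text
clock: 2.45
tool_pos: [0.5147, 0.0213, 0.1329]
orientation: [-5.9, 89.7, 99.2]
force: [1.1, -0.4, 1.0]
opening: 0.0873
```

Run:
```python
from plant import *; from h import *
plan(get_obs(),(.516,.026,.104))
```

```text
tool->target mm (tool axes) [28.9 -2.4  4. ] turn to +hy/-hy [-0.24, 179.76]
xyz [0.5147 0.0213 0.1329] toolx [-0.001  0.005 -1.   ] y [-0.966 -0.26  -0.001] z [-0.26   0.966  0.005] j [ 24.   10.4 -26.6  -0.4 -53.  -98.7] F [ 1.1 -0.4  1. ] op 0.0873 t 2.45
```

>>> arm_command(
  commands=[10,-2,4,-0.2,100,12,0,0,0,100,6,0,0,0,100,0,0,0,0,100],
)

```text
clock: 2.95
tool_pos: [0.5176, 0.0258, 0.1066]
orientation: [-47.1, 89.6, 58.1]
force: [-0.0, 1.0, -0.3]
opening: 0.0878
```

Run:
```python
from plant import *; from h import *
plan(get_obs(),(.516,.026,.104))
```

```text
tool->target mm (tool axes) [2.6 1.5 0.6] turn to +hy/-hy [-0.05, 179.95]
xyz [0.5176 0.0258 0.1066] toolx [ 0.004  0.006 -1.   ] y [-0.965 -0.263 -0.005] z [-0.263  0.965  0.005] j [ 24.4  12.3 -28.2  -0.3 -49.1 -98.9] F [-0.   1.  -0.3] op 0.0878 t 2.95
```

>>> arm_command(
  commands=[2,1.5,0.5,0,100,0,0,0,0,30,0,0,0,0,0,0,0,0,0,0,0,0,0,0,0],
)

```text
clock: 3.58
tool_pos: [0.5165, 0.0262, 0.1055]
orientation: [-54.6, 89.5, 50.7]
force: [-0.1, 0.1, 0.0]
opening: 0.0533
```

>>> arm_command(
  commands=[0,0,0,0,0,0,0,0,0,0],
)

```text
clock: 3.82
tool_pos: [0.5165, 0.0262, 0.1055]
orientation: [-54.8, 89.5, 50.5]
force: [-0.1, 0.3, 0.2]
opening: 0.0333
```

Run:
```python
from plant import *; from h import *
plan(get_obs(),(.516,.026,.104))
```

```text
tool->target mm (tool axes) [ 1.5  0.6 -0.1] turn to +hy/-hy [-0.02, 179.98]
xyz [0.5165 0.0262 0.1055] toolx [ 0.006  0.007 -1.   ] y [-0.965 -0.263 -0.007] z [-0.263  0.965  0.005] j [ 24.5  12.2 -28.5  -0.3 -48.8 -99. ] F [-0.1  0.3  0.2] op 0.0333 t 3.83
```

>>> arm_command(
  commands=[0,0,0,0,0,0,0,0,0,0,0,0,0,0,0],
)

```text
clock: 4.2
tool_pos: [0.5165, 0.0262, 0.1055]
orientation: [-54.8, 89.5, 50.5]
force: [0.4, -0.3, -0.2]
opening: 0.026
```

Run:
```python
from plant import *; from h import *
plan(get_obs(),(.516,.026,.104))
```

```text
tool->target mm (tool axes) [ 1.5  0.6 -0. ] turn to +hy/-hy [-0.03, 179.97]
xyz [0.5165 0.0262 0.1055] toolx [ 0.006  0.007 -1.   ] y [-0.965 -0.263 -0.007] z [-0.263  0.965  0.005] j [ 24.5  12.2 -28.5  -0.3 -48.8 -99. ] F [ 0.4 -0.3 -0.2] op 0.026 t 4.2
```

Gripped at 26.0 mm opening, matching the cap's width. Next is the lift.

>>> arm_command(
  commands=[-8,0,0,0,0,-10,0,0,0,0,-15,0,0,0,0,-20,0,0,0,0,0,0,0,0,0],
)

```text
clock: 4.82
tool_pos: [0.5165, 0.0259, 0.1631]
orientation: [-59.3, 89.4, 46.0]
force: [0.5, -0.6, -1.6]
opening: 0.026
```

>>> arm_command(
  commands=[0,0,0,-10,0,0,0,0,-10,0,0,0,0,-10,0,0,0,0,-10,0,0,0,0,-10,0],
)

```text
clock: 5.45
tool_pos: [0.5153, 0.0258, 0.163]
orientation: [-104.2, 89.4, 52.6]
force: [0.3, 0.3, -0.2]
opening: 0.0259
```

Run:
```python
from plant import *; from h import *
o=get_obs();plan(o,(.5165,.0262,.16))
s=snapshot("top"); cv2.imwrite("pics/t1.png",cv2.resize(s["frame"][120:260,220:420],None,fx=3,fy=3))
```

```text
tool->target mm (tool axes) [ 3.  -0.8 -0.9] turn to +hy/-hy [51.47, -128.53]
xyz [0.5153 0.0258 0.163 ] toolx [ 0.006  0.008 -1.   ] y [-0.394 -0.919 -0.01 ] z [-0.919  0.394 -0.003] j [ 24.5   8.4 -24.5  -0.3 -56.5 -47.5] F [ 0.3  0.3 -0.2] op 0.0259 t 5.45
```

View pics/t1.png

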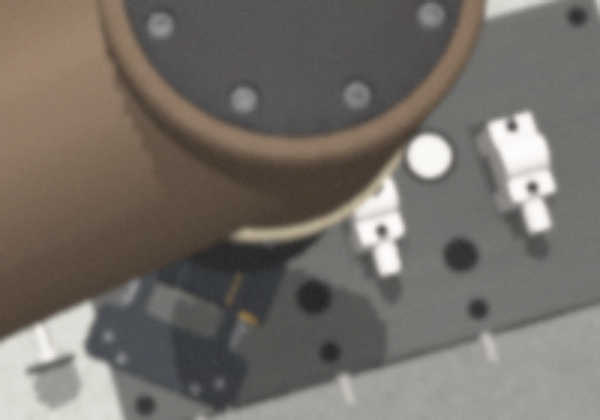

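The top view is blocked by the arm over the pocket, and the other two caps haven't moved. I'll continue the turn.

>>> arm_command(
  commands=[0,0,0,-10.5,0,0,0,0,-10.5,0,0,0,0,-10.5,0,0,0,0,-10.5,0,0,0,0,-10.5,0],
)

```text
clock: 6.12
tool_pos: [0.5141, 0.0256, 0.162]
orientation: [-147.4, 89.5, 62.5]
force: [0.1, -0.0, -1.2]
opening: 0.0259
```

>>> arm_command(
  commands=[0,0,0,-10.5,0,0,0,0,-10.5,0,0,0,0,-10.5,0,0,0,0,-10.5,0,0,0,0,-10.5,0],
)

```text
clock: 6.75
tool_pos: [0.5129, 0.0254, 0.1611]
orientation: [171.7, 89.5, 74.8]
force: [0.7, 0.6, -1.5]
opening: 0.0256
```

Run:
```python
from plant import *; from h import *
o=get_obs();plan(o,(.5165,.0262,.15))
```

```text
tool->target mm (tool axes) [11.2  3.5 -1.1] turn to +hy/-hy [157.87, -22.13]
xyz [0.5129 0.0254 0.1611] toolx [ 0.002  0.008 -1.   ] y [ 0.993 -0.119  0.001] z [-0.119 -0.993 -0.008] j [ 24.5   8.4 -24.7  -0.5 -56.5  58.9] F [ 0.7  0.6 -1.5] op 0.0256 t 6.75
```

>>> arm_command(
  commands=[0,0,0,-10,0,0,0,0,-10,0,0,0,0,-2,0,0,0,0,0,0],
)

```text
clock: 7.25
tool_pos: [0.512, 0.0253, 0.1605]
orientation: [159.1, 89.5, 84.4]
force: [0.1, -1.2, -0.3]
opening: 0.0261
```

Run:
```python
from plant import *; from h import *
o=get_obs();plan(o,(.5165,.0262,.15))
s=snapshot("wrist"); cv2.imwrite("pics/w2.png",s["frame"])
for p in ((.5165,.0262,.1),): print(proj(s,np.array(p)))
print([proj(s,np.array(p)) for p in ((.5403,-.067,.126),)])
```

```text
tool->target mm (tool axes) [10.5  4.5  0.4] turn to +hy/-hy [-180.0, 0.0]
xyz [0.512  0.0253 0.1605] toolx [ 0.001  0.008 -1.   ] y [0.965 0.264 0.003] z [ 0.264 -0.965 -0.008] j [ 24.5   8.4 -24.8  -0.5 -56.5  81.1] F [ 0.1 -1.2 -0.3] op 0.0261 t 7.25
[281.28514759 221.6656528 ]
[array([442.05197408, 238.7186423 ])]
```

View pics/w2.png

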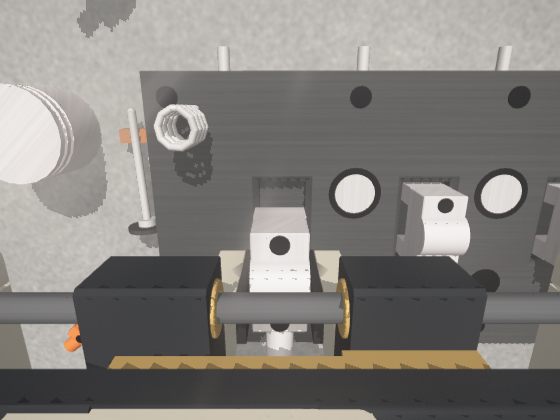

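The wrist view shows the cap reversed, with its nose now toward the robot at (280,340). The empty pocket's far edge is at row ~177, columns 252–312. The cap's rear bolt hole is at (280,245).

Run:
```python
from plant import *; from h import *
o=get_obs(); s=snapshot("wrist"); h=np.radians(15.3); H=np.array([[np.cos(h),np.sin(h)],[-np.sin(h),np.cos(h)]])
P0=np.array([.5165,.0262])
f=lambda u,v,z:np.round(H@(onz(s,u,v,z)[:2]-P0)*1e3,1)
print("far edge mouth L,R",f(252,177,.1),f(312,177,.1),"hole",f(280,245,.181),"tcp",np.round(H@(o["tool_pos"][:2]-P0)*1e3,1))
print("neighbour holes",f(446,206,.126),"deck far corner",f(140,71,.1))
g=cv2.cvtColor(s["frame"],cv2.COLOR_BGR2GRAY).astype(int); print(g[165:212,282][:].tolist()); print(g[195,240:325].tolist())
cv2.imwrite("pics/w2c.png",cv2.resize(s["frame"][160:280,220:350],None,fx=5,fy=5,interpolation=cv2.INTER_CUBIC))
```

```text
far edge mouth L,R [30.4 19. ] [ 30.5 -19.8] hole [17.   0.3] tcp [-4.6  0.3]
neighbour holes [ 18.7 -95.7] deck far corner [94.3 84.1]
[104, 105, 105, 107, 105, 105, 103, 106, 104, 105, 106, 97, 92, 90, 91, 92, 87, 85, 86, 85, 85, 86, 84, 86, 105, 105, 107, 108, 109, 108, 108, 107, 105, 105, 107, 109, 108, 109, 106, 108, 109, 110, 163, 192, 194, 196, 199]
[103, 105, 105, 104, 103, 104, 103, 104, 104, 106, 104, 105, 101, 95, 94, 94, 94, 95, 97, 87, 99, 114, 114, 114, 114, 114, 115, 115, 114, 115, 114, 114, 113, 113, 112, 111, 111, 111, 109, 109, 108, 109, 108, 107, 107, 107, 107, 108, 107, 106, 108, 107, 107, 107, 106, 106, 107, 105, 106, 107, 107, 107, 107, 106, 84, 89, 91, 89, 89, 90, 88, 92, 105, 105, 104, 104, 105, 105, 104, 104, 105, 104, 105, 104, 103]
```

View pics/w2c.png

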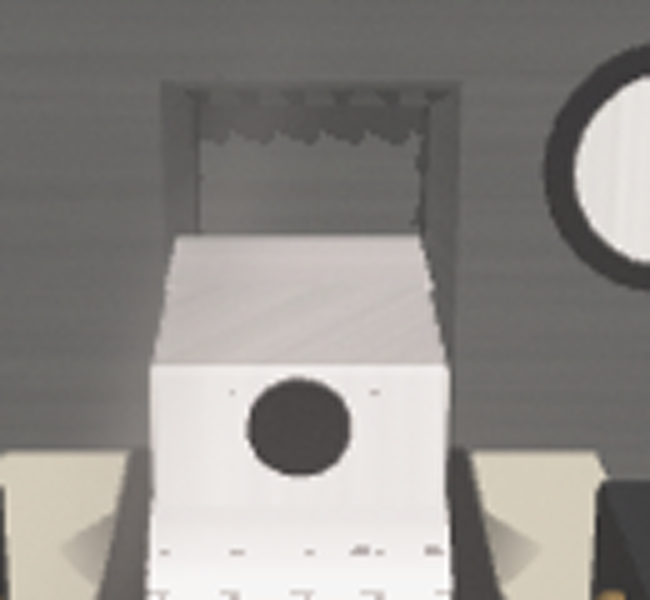

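>>> arm_command(
  commands=[10,1.8,1,0,0,15,0,0,0,0,5,0,0,0,0,0,0,0,0,0],
)

```text
clock: 7.85
tool_pos: [0.5136, 0.0248, 0.1274]
orientation: [171.1, 89.6, 96.2]
force: [0.8, 0.3, -1.9]
opening: 0.0257
```

```bash
cat > chk.py <<'E'
from plant import *; from h import *
o=get_obs();plan(o,(.5165,.0262,.1055))
h=np.radians(15.3); H=np.array([[np.cos(h),np.sin(h)],[-np.sin(h),np.cos(h)]])
print("tcp head-frame off",np.round(H@(o["tool_pos"][:2]-[.5165,.0262])*1e3,1),"want -2.8,-0.4")
E
python3 chk.py
```

```text
tool->target mm (tool axes) [21.9  3.2 -0.4] turn to +hy/-hy [179.84, -0.16]
xyz [0.5136 0.0248 0.1274] toolx [-0.001  0.008 -1.   ] y [0.965 0.261 0.001] z [ 0.261 -0.965 -0.008] j [ 24.3  10.7 -27.   -0.5 -52.2  81.1] F [ 0.8  0.3 -1.9] op 0.0257 t 7.85
tcp head-frame off [-3.2 -0.6] want -2.8,-0.4
```

>>> arm_command(
  commands=[6,0.4,0,0,0,5,0,0,0,0,4,0,0,0,0],
)

```text
clock: 8.22
tool_pos: [0.5145, 0.0252, 0.112]
orientation: [162.8, 89.5, 87.9]
force: [-0.2, 0.4, -1.6]
opening: 0.026
```

```bash
python3 chk.py
```

```text
tool->target mm (tool axes) [ 6.5  2.2 -0.4] turn to +hy/-hy [179.84, -0.16]
xyz [0.5145 0.0252 0.112 ] toolx [ 0.     0.008 -1.   ] y [0.965 0.261 0.002] z [ 0.261 -0.965 -0.008] j [ 24.3  11.7 -28.   -0.5 -50.1  81.2] F [-0.2  0.4 -1.6] op 0.026 t 8.22
tcp head-frame off [-2.2 -0.4] want -2.8,-0.4
```

No contact force so far, and the underside is already about 5.5 mm below the deck. I'll keep lowering gently.

>>> arm_command(
  commands=[3,-0.4,0,0,0,2,0,0,0,0,1,0,0,0,0],
)

```text
clock: 8.6
tool_pos: [0.5141, 0.0252, 0.1057]
orientation: [162.4, 89.5, 87.5]
force: [-2.9, -0.2, 5.6]
opening: 0.0258
```

```bash
python3 chk.py
```

```text
tool->target mm (tool axes) [ 0.2  2.6 -0.4] turn to +hy/-hy [179.85, -0.15]
xyz [0.5141 0.0252 0.1057] toolx [ 0.     0.008 -1.   ] y [0.965 0.261 0.002] z [ 0.261 -0.965 -0.008] j [ 24.4  12.2 -28.5  -0.5 -49.2  81.2] F [-2.9 -0.2  5.6] op 0.0258 t 8.6
tcp head-frame off [-2.6 -0.4] want -2.8,-0.4
```

>>> arm_command(
  commands=[1.2,0,0,0,0,0.5,0,0,0,0],
)

```text
clock: 8.85
tool_pos: [0.5141, 0.0252, 0.1056]
orientation: [159.0, 89.5, 84.2]
force: [-3.2, -0.2, 3.9]
opening: 0.0258
```

```bash
python3 chk.py
```

```text
tool->target mm (tool axes) [ 0.1  2.5 -0.3] turn to +hy/-hy [179.88, -0.12]
xyz [0.5141 0.0252 0.1056] toolx [ 0.001  0.008 -1.   ] y [0.965 0.262 0.003] z [ 0.262 -0.965 -0.007] j [ 24.4  12.1 -28.5  -0.5 -49.1  81.1] F [-3.2 -0.2  3.9] op 0.0258 t 8.85
tcp head-frame off [-2.5 -0.3] want -2.8,-0.4
```

>>> arm_command(
  commands=[0,0,0,0,60,0,0,0,0,80,0,0,0,0,80,0,0,0,0,80,0,0,0,0,80],
)

```text
clock: 9.48
tool_pos: [0.5148, 0.0254, 0.1059]
orientation: [149.6, 89.5, 74.8]
force: [0.1, 0.1, -0.1]
opening: 0.0679
```

>>> arm_command(
  commands=[0,0,0,0,80,-10,0,0,0,80,-40,0,0,0,80,-50,0,0,0,80,0,0,0,0,80],
)

```text
clock: 10.1
tool_pos: [0.5148, 0.0243, 0.2106]
orientation: [147.9, 89.6, 73.2]
force: [0.7, -0.4, -0.1]
opening: 0.0703
```

```bash
python3 chk.py
python3 - <<'E'
from plant import *; from h import *
s=snapshot("wrist"); cv2.imwrite("pics/w3.png",s["frame"])
s=snapshot("scene"); cv2.imwrite("pics/sc3.png",s["frame"])
E
```

```text
tool->target mm (tool axes) [105.1   1.7  -0.7] turn to +hy/-hy [179.91, -0.09]
xyz [0.5148 0.0243 0.2106] toolx [ 0.002  0.007 -1.   ] y [0.965 0.262 0.004] z [ 0.262 -0.965 -0.007] j [ 24.3   6.  -20.5  -0.4 -63.1  81.1] F [ 0.7 -0.4 -0.1] op 0.0703 t 10.1
tcp head-frame off [-2.2 -1.4] want -2.8,-0.4
```

View pics/w3.png

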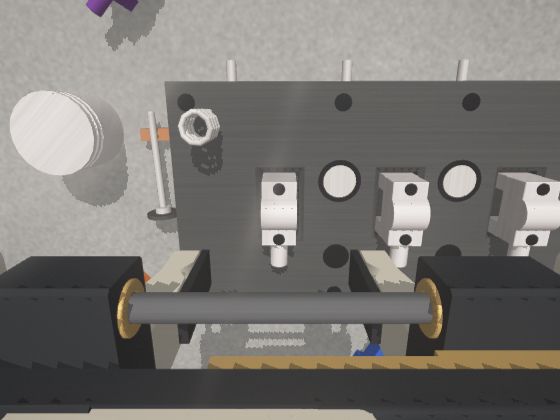

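The nose now points the same way as the other two and the cap sits in its pocket (holes at (279,188) and (279,240)). I'll move the arm aside to check the seat height from the fixed cameras.

>>> arm_command(
  commands=[-20,0,-40,0,80,-20,0,-55,0,80,0,0,-60,0,80,0,0,-60,0,80,0,0,0,0,80],
)

```text
clock: 10.82
tool_pos: [0.4524, 0.2353, 0.2439]
orientation: [-111.8, 89.3, 173.2]
force: [-0.2, -0.4, -0.1]
opening: 0.0702
```

Run:
```python
from plant import *; from h import *
import pickle
a=snapshot("scene");b=snapshot("top"); pickle.dump((a,b),open("s4.pkl","wb"))
A=cv2.resize(a["frame"][160:280,100:330],None,fx=3.4,fy=2.45,interpolation=cv2.INTER_CUBIC)
B=cv2.resize(b["frame"][130:250,230:460],None,fx=3.4,fy=2.45,interpolation=cv2.INTER_CUBIC)
cv2.imwrite("pics/f.png",np.vstack([A,B]))
print(A.shape, get_obs()["tool_pos"])
```

```text
(294, 782, 3) [0.45292408 0.23256821 0.24388059]
```

View pics/f.png

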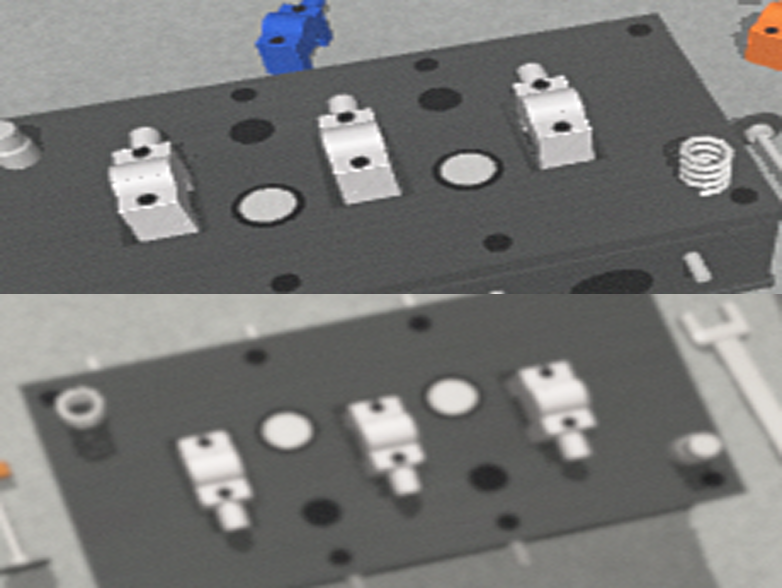

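The final views show all three noses pointing the same way. In the scene crop the turned cap's holes are at (562,127) and (541,84); in the top crop they are at (205,442) and (225,492). I'll triangulate heights against the neighbours.

Run:
```python
import pickle; from h import *
a,b=pickle.load(open("s4.pkl","rb"))
def px(s,ox,oy,u,v):
    u=ox+(u+.5)/3.4-.5; v=oy+(v+.5)/2.45-.5; return ray(s,u,v)
def tri(p,q):
    (c1,d1),(c2,d2)=px(a,100,160,*p),px(b,230,130,q[0],q[1]-294)
    t=np.linalg.lstsq(np.c_[d1,-d2],c2-c1,rcond=None)[0]; x,y=c1+t[0]*d1,c2+t[1]*d2
    return np.round((x+y)/2*1e3,1),round(np.linalg.norm(x-y)*1e3,1)
for n,far,near in (("turned",((562,127),(205,442)),((541,84),(225,492))),("mid",((360,162),(377,407)),((345,117),(399,457))),("right",((148,199),(546,373)),((141,152),(569,422)))):
    print(n,tri(*far),tri(*near))
```

```text
turned (array([534.1,  31. , 125.3]), np.float64(1.7)) (array([496.8,  21. , 126.4]), np.float64(1.6))
mid (array([559. , -61.1, 125.6]), np.float64(1.7)) (array([521.4, -71.7, 125.9]), np.float64(1.4))
right (array([ 583.5, -152.7,  125.4]), np.float64(1.6)) (array([ 546.3, -163.2,  125.5]), np.float64(1.4))
```

The turned cap's shoulders sit at 125–126 mm, the same as its neighbours and the expected 126 mm, and they are level. The cap is home and the robot is clear of everything, so I'm handing in.

```bash
python3 -c "
from plant import *
print(close_job())"
```

```text
the job is handed in; nothing more can be done
None
```

The wrongly fitted cap (at the head's +y end) is turned end for end and back in the same pocket. Its nose now points the same way as the other two. I gripped it by its flanks, lifted it about 57 mm, turned it 180° and lowered it. The job was handed in at about 11 s on the robot's clock.

**Last checks:**
- **Seating:** the cap bottomed at its original seated height (TCP 105.6 mm, against 105.5 mm when gripped) with about 4–6 N of contact. Its two bolt holes triangulate to 125.3 and 126.4 mm, against 126 mm nominal and 125.4–125.9 mm on the other caps.
- **Other caps:** they look unmoved and seated.
- **Clearance:** the arm is clear of everything.
- **Disagreements:** no check failed. The two camera views differed by about 1.5 mm, within their stated calibration.

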